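# Unhook and fold back the bifold door of a kitchen cupboard

### The job

Open the little steel cupboard on the prep table: press its sprung hook gently down through the narrow gap in the top until the door springs ajar, then draw the bifold door by its bar handle until both panels are folded fully back against the side. Let go and leave it open, and do not knock over or push about the bowl, tub, canister and cup near it.

Things in the scene. Friction and masses are not known exactly. Their poses are not given: they have to be found in the camera images.
- cupboard: Steel cupboard fixed to the table, 260 deep (x), 280 wide (y), 270 mm high. Origin: centre of its underside; -x is its front (to the robot), +y its left. A white bifold door closes the front: panel A on the left jamb, B hinged to A mid-front, B's right edge running in a straight track along the front. Each 140 wide, 236 high, 12 mm thick, tops 1 mm below the cupboard's.
- gap (a point): Point in the gap of the cupboard's top, above the hook's press pad: mid-gap, level with the top. Axes as the cupboard's. The gap lies between front header and roof, 40 mm wide along x, 268 mm long along y. The black pad, 30 (x) x 34 mm (y), lies 2 to 38 mm below this point at rest; how far differs each time and is not reported.
- hook: Black sprung plastic hook in the cupboard, with its press pad; moves straight down. Origin: tip of its nose (not the pad). 3 N starts it, about 6 N (a little more by friction) brings it to its stop 12 mm down. After 9 mm it frees the door, which a spring then pushes ajar beyond the hook's reach. It springs up when let go. Over 30 N breaks it.
- panel_a (a joint): Door opening q in rad: angle of panel A from shut (0) to its stop (1.45); B stands at q the other way (turns 2q on A). Held near 0 by the hook; freed, it springs to about 0.2. Stays where it is left: hinge friction 0.22 N m.
- jamb_hinge (a point): Pivot of panel A on the left jamb at the height of the cupboard's top; axes as the cupboard's. The pivots lie in the plane of the panels' inner faces, the panels in front of it. The fold comes outwards: it lies 140 mm*sin q out (-x) and 140 mm*cos q right (-y) of this point.
- handle: Upright dark steel bar on panel B, 14 mm thick, 112 mm long, axis 52 mm out from B's inner (hinge) plane, 40 mm from its front face, and 35 mm from the fold along B; two stems behind. Origin on the axis, 28 mm below the cupboard's top. Axes are panel B's: -x out of the panel, +y along it to the fold; turned +q (anticlockwise from above) to the cupboard.
- handle_top (a point): Top end of the handle's bar, on its axis, 3 mm below the cupboard's top.
- bowl: Steel bowl, 110 mm across, 50 mm high, standing on the cupboard's roof; origin under its centre.
- tub: Clear tub with white lid, 90 mm across, 110 mm high, on the table right of the cupboard; origin under its centre.
- canister: Aluminium canister, 84 mm across, 130 mm high, on the table left of the cupboard; origin under its centre.
- cup: Steel cup, 72 mm across, 75 mm high, on the table in front of the cupboard's right part, outside the door's sweep; origin under its centre.
Mind the look-alikes: they are no part of the job. Leave any red look-alike of the cup alone.

How it is judged:
By the outcome, as a careful person would: the job done as asked, in the order asked, and still so for the second after the job is handed in, with the robot touching nothing.
It also fails if it takes over 51 s, if anything falls off the work surface, if the arm or the gripper's body presses on something with over 40 N, if the wrist force passes 120 N, or if a joint passes its speed limit or range.

### The arm

A 7-joint arm with a two-finger parallel gripper is mounted at the origin on the work surface. World frame = base frame: x ahead of the robot, y to its left, z up, the work surface at z = 0. Lengths are in m, angles in rad, forces in N, time in s.
With the tool pointing down it reaches from about 0.4 to 0.85 m from the base axis. Payload 10.4 kg.
Tool frame: the origin (TCP) lies on the centre line of the jaws, within the pads' length; the fingertips stand 11 mm ahead of it and the grasp point (between the pads) lies 8 mm behind it (manip.finger_overhang is the distance from the TCP to the fingertips, in m); z points along the fingers, y is the line along which they close (so a half turn about z gives the same grasp; the last joint's range is limited). The gripper opens to 85 mm and grips with 20 to 120 N. Pads are 22 mm wide; open, the fingers measure 114 mm over their backs; the gripper's body (76 mm by 85 mm) begins 54 mm behind the grasp point. The pads swing forward as they close: fully open they stand 13 mm farther back than shut.
Start: joints at [1.097, 0.332, -0.065, 1.46, 0.022, 1.35, -0.088], TCP at [0.272, -0.563, 0.242] pointing down, gripper open.
Joint ranges: [-2.6, 2.6], [-0.5, 2.12], [-1.47, 1.34], [0.16, 2.42], [-1.27, 4.41], [0.06, 2.06], [-2.6, 2.6]. Speed limits (rad/s): [2.22, 2.22, 2.79, 2.79, 3.14, 3.14, 3.14].

### API

Orientations are given as a unit quaternion [x, y, z, w].
In Python, from workcell import manip, imaging, workorder gives the robot as it stands.
- The arm moves only by the tool jog_arm, never from a script. Its argument "deltas" is a list of rows, each an object with "gripper": the opening, from 0 (shut) to 1 (fully open); "offset": the shift along the tool's x, y, z in m, a list of three; "rotation": the turn, a rotation vector about the tool's x, y, z in degrees, a list of three. In form: [{"gripper": gripper, "offset": [tx, ty, tz], "rotation": [ax, ay, az]}, ...]. A call has 1 to 20 rows; each row shifts and turns the commanded pose from where the row before left it, along the tool's axes as they then stand; what a row does not reach is not made up. A row lasts 1/10 s, in which the tool goes at most 50 mm and 8.59 degrees, less where a joint would pass 70% of its speed; a pose out of reach is approached as far as the arm can. A call with a gripper value outside its range is refused whole. The fingers move at their own pace and stop on an object; "newtons" is the grip in N (left out, the last holds). Time passes only in rows, so rows that do not move let the fingers close. It gives the time, the measured TCP pose, the force, the opening and the grip force at its end, in the units of the state.
- manip.get_obs(): the state, without advancing time (a new reading comes with each control period).
- imaging.camera(name): name is "scene" or "top"; returns the picture (480x640x3 uint8, blue, green, red); there is no depth.
- imaging.camera_model(name): a dict with "camera_matrix" (3x3 intrinsics, pixels), "world_to_cam" (4x4, takes a point from world to camera coordinates). Camera axes: x right, y up, looking along -z (the intrinsics and any distortion apply to the point x, -y, -z); pixel columns grow to the right and rows downward; lengths in m; the calibration is good to about 2 mm. A picture is of the moment at which its call begins. camera_model takes no time and is no camera call.
- workorder.hand_in(): hands the job in; it is judged then, once.
The state is a dict: "clock": time; "joint_pos": joint angles; "joint_velocities": joint speeds; "tau": joint torques, N m; "position": TCP position; "ee_rot": TCP orientation; "ft_force": force on the tool from outside, world axes, zero at the start; "torque": the same for the moment, N m; "grip_width": opening from 0.0 (shut) to 1.0 (fully open); "grasp_force": force on a finger pad.
Only numpy, scipy, OpenCV 4.12 (cv2) and the standard library are available. Lean on these libraries where they do the work, as an engineer would, in place of code of your own. Each camera call takes 0.05 s, during which the arm holds its last target. There are 200 camera calls.

## Working session

There is one attempt and no reset: what is moved stays moved. The work goes in short steps, Python scripts to look and compute and a tool call to move; the robot and the scene stay as the last step left them, time stands still between calls to the robot, and variables do not carry over. Pictures are saved under pics/ and viewed, at most 10 in all, crops included, and the job is handed in when it is done.

Besides the shell and the picture viewer there is one more tool, called after "Call:" as a command line: name --argument value ..., lists and objects as JSON in quotes. jog_arm: Moves the arm, as the interface text tells. Its arguments: {"type":"object","properties":{"deltas":{"type":"array","items":{"type":"object","properties":{"gripper":{"type":"number"},"offset":{"type":"array","items":{"type":"number"}},"rotation":{"type":"array","items":{"type":"number"}}}}},"newtons":{"type":"number"}},"required":["deltas"]}

```bash
mkdir -p pics; ls
python3 - <<'E'
from workcell import manip, imaging
import cv2, numpy as np
for n in("scene","top"):
    im=imaging.camera(n); cv2.imwrite(f"pics/{n}0.png",im)
    m=imaging.camera_model(n); print(n,{k:np.round(v,4).tolist() if not isinstance(v,str) else v for k,v in m.items()})
o=manip.get_obs(); print({k:np.round(v,3).tolist() for k,v in o.items()}, manip.finger_overhang)
E
```

```text
pics
scene {'camera_matrix': [[540.0602, 0.0, 315.6963], [0.0, 540.0602, 229.9186], [0.0, 0.0, 1.0]], 'world_to_cam': [[-0.8487, -0.5289, -0.001, 0.5184], [0.3761, -0.6048, 0.702, -0.328], [-0.3719, 0.5954, 0.7122, -1.0863], [0.0, 0.0, 0.0, 1.0]]}
top {'camera_matrix': [[448.2707, 0.0, 318.1107], [0.0, 448.2707, 233.3892], [0.0, 0.0, 1.0]], 'world_to_cam': [[-0.0296, -0.9996, 0.002, 0.0466], [0.9973, -0.0294, 0.0675, -0.5995], [-0.0674, 0.0039, 0.9977, -1.121], [0.0, 0.0, 0.0, 1.0]]}
{'clock': 0.1, 'joint_pos': [1.097, 0.333, -0.065, 1.461, 0.022, 1.35, -0.088], 'joint_velocities': [0.001, -0.001, -0.0, -0.002, -0.0, 0.002, -0.001], 'tau': [0.001, -62.674, 0.049, -39.243, 0.016, 0.007, -0.0], 'position': [0.272, -0.562, 0.242], 'ee_rot': [0.975, 0.224, -0.0, -0.001], 'ft_force': [-0.546, 0.014, 0.114], 'torque': [-0.005, -0.012, -0.015], 'grasp_force': 0.0, 'grip_width': 0.997} 0.011
```

View pics/scene0.png

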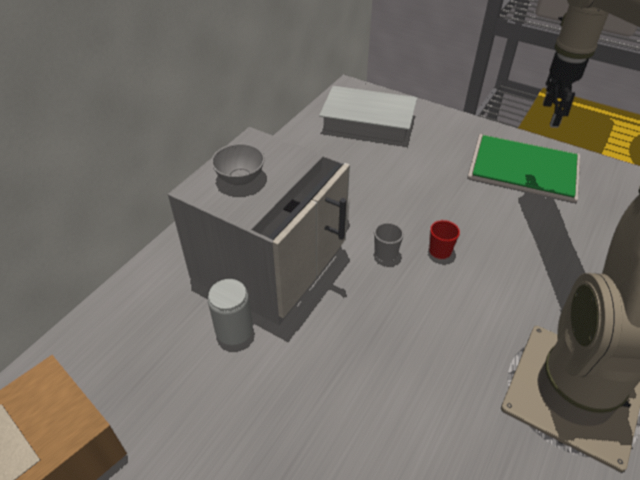

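View pics/top0.png

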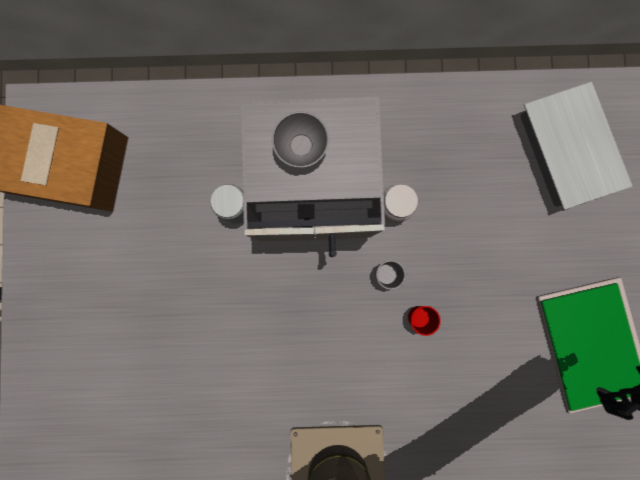

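Top view: cupboard's top spans about (242,98)–(384,235), with the white door strip at (246,233)–(383,229), the black pad at (306,212) and the handle at (332,245). The grey cup is at (390,275). The red look-alike cup is at (425,320) and stays alone. I'll enlarge this part.

Run:
```python
import cv2
im=cv2.imread("pics/top0.png")[185:295,205:415]
im=cv2.convertScaleAbs(im,alpha=1.6,beta=15)
cv2.imwrite("pics/c1.png",cv2.resize(im,(798,418),interpolation=cv2.INTER_CUBIC))
```

```text
(no output)
```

View pics/c1.png

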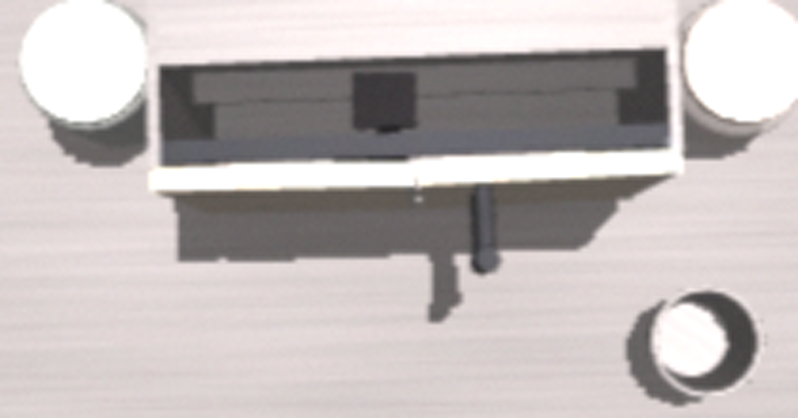

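```bash
cat > h.py <<'E'
import numpy as np, cv2
from workcell import imaging
def ray(n,px):
    m=imaging.camera_model(n);T=np.array(m["world_to_cam"]);K=np.array(m["camera_matrix"])
    R,t=T[:3,:3],T[:3,3]; d=np.linalg.inv(K)@[px[0],px[1],1]; d=R.T@(d*[1,-1,-1]); return -R.T@t,d
def onz(n,px,z):
    o,d=ray(n,px); return o+d*(z-o[2])/d[2]
def tri(a,b):
    (o1,d1),(o2,d2)=ray("top",a),ray("scene",b)
    s=np.linalg.lstsq(np.c_[d1,-d2],o2-o1,rcond=None)[0]; p,q=o1+s[0]*d1,o2+s[1]*d2
    return (p+q)/2,np.linalg.norm(p-q)
E
python3 - <<'E'
from h import *
np.set_printoptions(precision=4,suppress=True)
c=lambda x,y:(205+x/3.8-.37,185+y/3.8-.37)
L,R=onz("top",c(149,191),.269),onz("top",c(683,172),.269)
Lb,Rb=onz("top",c(149,169),.269),onz("top",c(683,152),.269)
print("front",L,R,np.linalg.norm(L-R),"yaw",np.degrees(np.arctan2(-(L-R)[0],(L-R)[1])))
print("inner",Lb,Rb)
for n,p,z in(("gapback L",c(160,66),.27),("gapback R",c(667,48),.27),("handle",c(485,262),.267),("pad",c(384,100),.25),("fold",c(417,190),.269),("roofL",(242,98),.27),("roofR",(380,97),.27),("bowl",(300,140),.31)): print(n,onz("top",p,z))
print("pad tri",tri(c(384,100),(292,206.5)))
E
```

```text
front [0.5852 0.1776 0.269 ] [ 0.5869 -0.1022  0.269 ] 0.2798006148359319 yaw 0.35402578277614744
inner [0.5967 0.1774 0.269 ] [ 0.5974 -0.1026  0.269 ]
gapback L [0.6508 0.1704 0.27  ]
gapback R [ 0.6525 -0.0962  0.27  ]
handle [0.5429 0.0029 0.267 ]
pad [0.6317 0.0538 0.25  ]
fold [0.5816 0.0374 0.269 ]
roofL [0.8634 0.176  0.27  ]
roofR [ 0.8574 -0.1039  0.27  ]
bowl [0.7622 0.0595 0.31  ]
pad tri (array([0.6333, 0.0544, 0.2436]), np.float64(0.0018997964092125246))
```

Call:
jog_arm --deltas '[{"gripper": 0,"offset": [0,0,-0.028],"rotation": [0,0,6.4]},{"gripper": 0,"offset": [0,0,-0.028],"rotation": [0,0,6.4]},{"gripper": 0,"offset": [0,0,-0.028],"rotation": [0,0,6.4]},{"gripper": 0,"offset": [0,0,-0.028],"rotation": [0,0,6.4]}]' --newtons 40

```text
clock: 0.5
position: [0.2722, -0.5624, 0.355]
ee_rot: [1.0, -0.0, -0.0, -0.0]
ft_force: [0.3, -0.2, 0.1]
grip_width: 0.332
grasp_force: 0.0
```

Call:
jog_arm --deltas '[{"gripper": 0,"offset": [0.018,-0.03,0]},{"gripper": 0,"offset": [0.018,-0.03,0]},{"gripper": 0,"offset": [0.018,-0.03,0]},{"gripper": 0,"offset": [0.018,-0.03,0]},{"gripper": 0,"offset": [0.018,-0.03,0]},{"gripper": 0,"offset": [0.018,-0.03,0]},{"gripper": 0,"offset": [0.018,-0.03,0]},{"gripper": 0,"offset": [0.018,-0.03,0]},{"gripper": 0,"offset": [0.018,-0.03,0]},{"gripper": 0,"offset": [0.018,-0.03,0]},{"gripper": 0,"offset": [0.018,-0.03,0]},{"gripper": 0,"offset": [0.018,-0.03,0]},{"gripper": 0,"offset": [0.018,-0.03,0]},{"gripper": 0,"offset": [0.018,-0.03,0]},{"gripper": 0,"offset": [0.018,-0.03,0]},{"gripper": 0,"offset": [0.018,-0.03,0]},{"gripper": 0,"offset": [0.018,-0.03,0]},{"gripper": 0,"offset": [0.018,-0.03,0]},{"gripper": 0,"offset": [0.0,0,0]}]'

```text
schema error: expected keys gripper, offset, rotation
```

Call:
jog_arm --deltas '[{"gripper": 0,"offset": [0.018,-0.03,0],"rotation": [0,0,0]},{"gripper": 0,"offset": [0.018,-0.03,0],"rotation": [0,0,0]},{"gripper": 0,"offset": [0.018,-0.03,0],"rotation": [0,0,0]},{"gripper": 0,"offset": [0.018,-0.03,0],"rotation": [0,0,0]},{"gripper": 0,"offset": [0.018,-0.03,0],"rotation": [0,0,0]},{"gripper": 0,"offset": [0.018,-0.03,0],"rotation": [0,0,0]},{"gripper": 0,"offset": [0.018,-0.03,0],"rotation": [0,0,0]},{"gripper": 0,"offset": [0.018,-0.03,0],"rotation": [0,0,0]},{"gripper": 0,"offset": [0.018,-0.03,0],"rotation": [0,0,0]},{"gripper": 0,"offset": [0.018,-0.03,0],"rotation": [0,0,0]},{"gripper": 0,"offset": [0.018,-0.03,0],"rotation": [0,0,0]},{"gripper": 0,"offset": [0.018,-0.03,0],"rotation": [0,0,0]},{"gripper": 0,"offset": [0.018,-0.03,0],"rotation": [0,0,0]},{"gripper": 0,"offset": [0.018,-0.03,0],"rotation": [0,0,0]},{"gripper": 0,"offset": [0.018,-0.03,0],"rotation": [0,0,0]},{"gripper": 0,"offset": [0.018,-0.03,0],"rotation": [0,0,0]},{"gripper": 0,"offset": [0.018,-0.03,0],"rotation": [0,0,0]},{"gripper": 0,"offset": [0.018,-0.03,0],"rotation": [0,0,0]},{"gripper": 0,"offset": [0.018,-0.03,0],"rotation": [0,0,0]},{"gripper": 0,"offset": [0,0,0],"rotation": [0,0,0]}]'

```text
clock: 2.5
position: [0.6127, 0.0143, 0.353]
ee_rot: [1.0, 0.005, -0.001, -0.001]
ft_force: [0.2, -0.2, 0.2]
grip_width: -0.001
grasp_force: 0.0
```

Call:
jog_arm --deltas '[{"gripper": 0,"offset": [0.009,-0.02,0],"rotation": [0,0,0]},{"gripper": 0,"offset": [0.01,-0.02,0],"rotation": [0,0,0]},{"gripper": 0,"offset": [0,0,0.02],"rotation": [0,0,0]},{"gripper": 0,"offset": [0,0,0.02],"rotation": [0,0,0]},{"gripper": 0,"offset": [0,0,0.01],"rotation": [0,0,0]},{"gripper": 0,"offset": [0,0,0],"rotation": [0,0,0]},{"gripper": 0,"offset": [0,0,0],"rotation": [0,0,0]}]'

```text
clock: 3.2
position: [0.631, 0.0486, 0.305]
ee_rot: [1.0, 0.002, 0.0, 0.0]
ft_force: [0.5, -0.6, 0.6]
grip_width: 0.003
grasp_force: 0.0
```

Run:
```python
from h import *
a=imaging.camera("scene")[130:290,190:400]
cv2.imwrite("pics/s1.png",cv2.resize(cv2.convertScaleAbs(a,alpha=1.5,beta=15),(788,600),interpolation=cv2.INTER_CUBIC))
```

```text
(no output)
```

View pics/s1.png

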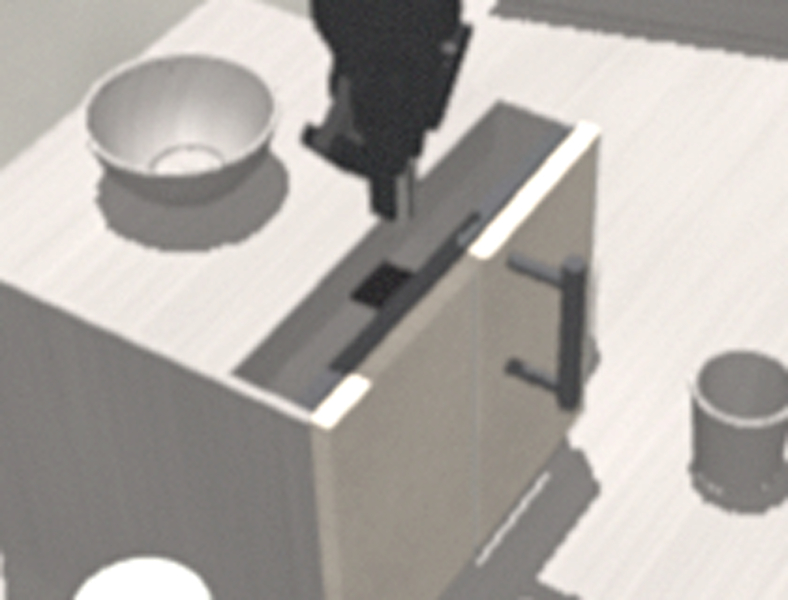

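Call:
jog_arm --deltas '[{"gripper": 0,"offset": [0.001,-0.005,0.01],"rotation": [0,0,0]},{"gripper": 0,"offset": [0,0,0.01],"rotation": [0,0,0]},{"gripper": 0,"offset": [0,0,0.01],"rotation": [0,0,0]},{"gripper": 0,"offset": [0,0,0.005],"rotation": [0,0,0]},{"gripper": 0,"offset": [0,0,0.003],"rotation": [0,0,0]},{"gripper": 0,"offset": [0,0,0],"rotation": [0,0,0]},{"gripper": 0,"offset": [0,0,0],"rotation": [0,0,0]}]'

```text
clock: 3.95
position: [0.632, 0.0538, 0.2666]
ee_rot: [1.0, 0.002, 0.0, 0.0]
ft_force: [0.0, 0.7, -0.3]
grip_width: -0.002
grasp_force: 0.0
```

Tip at z≈0.256, no contact yet. Going down slowly.

Call:
jog_arm --deltas '[{"gripper": 0,"offset": [0,0,0.003],"rotation": [0,0,0]},{"gripper": 0,"offset": [0,0,0.003],"rotation": [0,0,0]},{"gripper": 0,"offset": [0,0,0.003],"rotation": [0,0,0]},{"gripper": 0,"offset": [0,0,0],"rotation": [0,0,0]}]'

```text
clock: 4.35
position: [0.632, 0.0539, 0.2572]
ee_rot: [1.0, 0.002, 0.0, 0.0]
ft_force: [1.4, 0.1, 0.5]
grip_width: -0.001
grasp_force: 0.6
```

Call:
jog_arm --deltas '[{"gripper": 0,"offset": [0,0,0.002],"rotation": [0,0,0]},{"gripper": 0,"offset": [0,0,0.002],"rotation": [0,0,0]},{"gripper": 0,"offset": [0,0,0],"rotation": [0,0,0]}]'

```text
clock: 4.65
position: [0.632, 0.0539, 0.2534]
ee_rot: [1.0, 0.002, 0.0, 0.0]
ft_force: [0.8, -0.4, 3.7]
grip_width: -0.004
grasp_force: 1.7
```

Call:
jog_arm --deltas '[{"gripper": 0,"offset": [0,0,0.002],"rotation": [0,0,0]},{"gripper": 0,"offset": [0,0,0.002],"rotation": [0,0,0]},{"gripper": 0,"offset": [0,0,0.002],"rotation": [0,0,0]},{"gripper": 0,"offset": [0,0,0],"rotation": [0,0,0]}]'

```text
clock: 5.05
position: [0.632, 0.0539, 0.2474]
ee_rot: [1.0, 0.002, 0.0, 0.0]
ft_force: [0.8, -0.6, 4.6]
grip_width: -0.005
grasp_force: 2.6
```

Call:
jog_arm --deltas '[{"gripper": 0,"offset": [0,0,0.001],"rotation": [0,0,0]},{"gripper": 0,"offset": [0,0,0.001],"rotation": [0,0,0]},{"gripper": 0,"offset": [0,0,0.001],"rotation": [0,0,0]},{"gripper": 0,"offset": [0,0,0],"rotation": [0,0,0]}]'

```text
clock: 5.45
position: [0.6325, 0.054, 0.2469]
ee_rot: [1.0, 0.002, 0.002, 0.0]
ft_force: [-3.8, -1.4, 19.5]
grip_width: -0.0
grasp_force: 9.2
```

Run:
```python
from h import *
im=imaging.camera("top");cv2.imwrite("pics/t2.png",im)
a=im[185:295,205:415]
cv2.imwrite("pics/t2c.png",cv2.resize(cv2.convertScaleAbs(a,alpha=1.6,beta=15),(798,418),interpolation=cv2.INTER_CUBIC))
```

```text
(no output)
```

View pics/t2c.png

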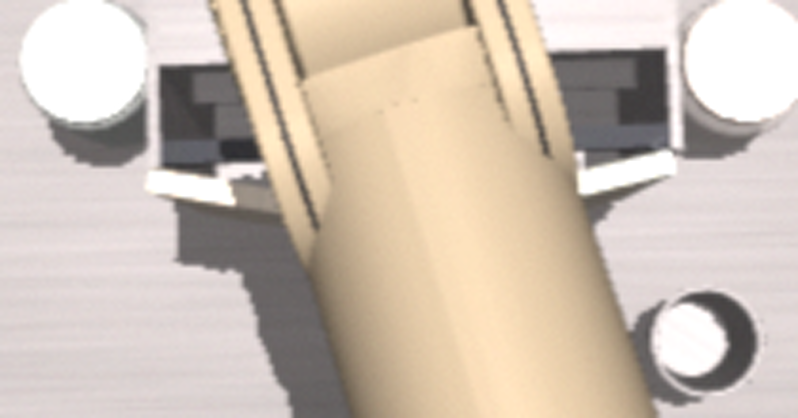

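The door is ajar: panels are visibly angled at (190,187) and (630,172). The force rose to 19.5 N, so the hook is at its stop. Lifting now.

Call:
jog_arm --deltas '[{"gripper": 0,"offset": [0,0,-0.003],"rotation": [0,0,0]},{"gripper": 0,"offset": [0,0,-0.01],"rotation": [0,0,0]},{"gripper": 0,"offset": [0,0,-0.02],"rotation": [0,0,0]},{"gripper": 0,"offset": [0,0,-0.03],"rotation": [0,0,0]},{"gripper": 0,"offset": [-0.03,0,-0.01],"rotation": [0,0,0]},{"gripper": 0,"offset": [-0.04,0.02,0],"rotation": [0,0,0]},{"gripper": 0.5,"offset": [-0.04,0.02,0],"rotation": [0,0,-4]},{"gripper": 0.5,"offset": [-0.04,0.02,0],"rotation": [0,0,-7]},{"gripper": 0.5,"offset": [0,0,0],"rotation": [0,0,0]}]'

```text
clock: 6.4
position: [0.4799, -0.0127, 0.3174]
ee_rot: [0.995, 0.098, -0.001, 0.001]
ft_force: [0.2, 1.0, 0.2]
grip_width: 0.491
grasp_force: 0.0
```

Run:
```python
from h import *
im=imaging.camera("scene");cv2.imwrite("pics/s3.png",im)
a=im[130:290,190:400]
cv2.imwrite("pics/s3c.png",cv2.resize(cv2.convertScaleAbs(a,alpha=1.5,beta=15),(788,600),interpolation=cv2.INTER_CUBIC))
# predicted handle top for q guesses, cupboard yaw .3 deg
J=np.array([.597,.1775]);y=np.radians(.3);R=np.array([[np.cos(y),-np.sin(y)],[np.sin(y),np.cos(y)]])
m=imaging.camera_model("scene");T=np.array(m["world_to_cam"]);K=np.array(m["camera_matrix"])
for q in(.1,.15,.2,.25,.3):
    s,c=np.sin(q),np.cos(q);h=J+R@[-.105*s-.052*c,-.175*c-.052*s]
    p=T[:3]@[*h,.267,1];p=K@(p*[1,-1,-1]);p=p[:2]/p[2];print(q,h.round(4),p.round(1),((p-[190,130])*3.75).round())
```

```text
0.1 [ 0.5357 -0.0021] [347.5 199.3] [591. 260.]
0.15 [ 0.5308 -0.0037] [350.  199.7] [600. 261.]
0.2 [ 0.5261 -0.0047] [352.3 200.3] [609. 263.]
0.25 [ 0.5216 -0.0053] [354.4 200.9] [616. 266.]
0.3 [ 0.5172 -0.0055] [356.3 201.6] [624. 269.]
```

View pics/s3c.png

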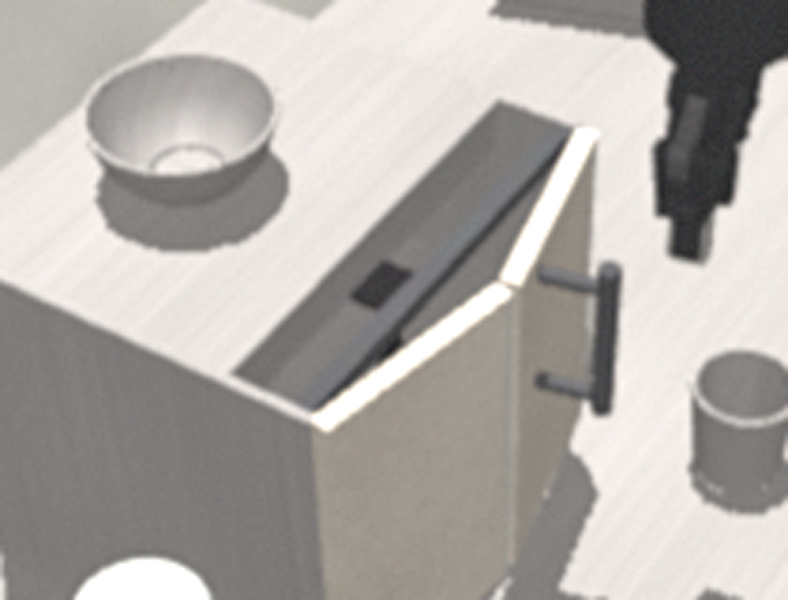

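Handle top at crop (609,268), matching q≈0.2 and handle (0.526, −0.005). The hook's pad is back up. I'll go over the handle, then down and grip.

Call:
jog_arm --deltas '[{"gripper": 0.5,"offset": [0.0235,0.0005,0],"rotation": [0,0,0]},{"gripper": 0.5,"offset": [0.0235,0.001,0],"rotation": [0,0,0]},{"gripper": 0.5,"offset": [0,0,0],"rotation": [0,0,0]},{"gripper": 0.5,"offset": [0,0,0.02],"rotation": [0,0,0]},{"gripper": 0.5,"offset": [0,0,0.02],"rotation": [0,0,0]},{"gripper": 0.5,"offset": [0,0,0],"rotation": [0,0,0]}]'

```text
clock: 7.05
position: [0.5288, -0.0014, 0.2746]
ee_rot: [0.995, 0.098, -0.002, -0.001]
ft_force: [-0.4, -0.1, -0.3]
grip_width: 0.501
grasp_force: 0.0
```

Call:
jog_arm --deltas '[{"gripper": 0.5,"offset": [-0.0035,0.003,0],"rotation": [0,0,0]},{"gripper": 0.5,"offset": [0,0,0.012],"rotation": [0,0,0]},{"gripper": 0.5,"offset": [0,0,0.013],"rotation": [0,0,0]},{"gripper": 0.5,"offset": [0,0,0.013],"rotation": [0,0,0]},{"gripper": 0.5,"offset": [0,0,0],"rotation": [0,0,0]}]'

```text
clock: 7.55
position: [0.5261, -0.0055, 0.237]
ee_rot: [0.995, 0.098, -0.002, -0.0]
ft_force: [-0.1, -0.1, -1.3]
grip_width: 0.501
grasp_force: 0.0
```

Call:
jog_arm --deltas '[{"gripper": 0,"offset": [0,0,0],"rotation": [0,0,0]},{"gripper": 0,"offset": [0,0,0],"rotation": [0,0,0]},{"gripper": 0,"offset": [0,0,0],"rotation": [0,0,0]},{"gripper": 0,"offset": [0,0,0],"rotation": [0,0,0]},{"gripper": 0,"offset": [0,0,0],"rotation": [0,0,0]},{"gripper": 0,"offset": [0,0,0],"rotation": [0,0,0]}]' --newtons 30

```text
clock: 8.15
position: [0.527, -0.0027, 0.2398]
ee_rot: [0.995, 0.099, 0.0, -0.001]
ft_force: [-2.8, 8.0, -0.9]
grip_width: 0.151
grasp_force: 30.0
```

Run:
```python
from h import *
im=imaging.camera("scene")
a=im[130:290,190:400]
cv2.imwrite("pics/s4c.png",cv2.resize(cv2.convertScaleAbs(a,alpha=1.5,beta=15),(788,600),interpolation=cv2.INTER_CUBIC))
```

```text
(no output)
```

View pics/s4c.png

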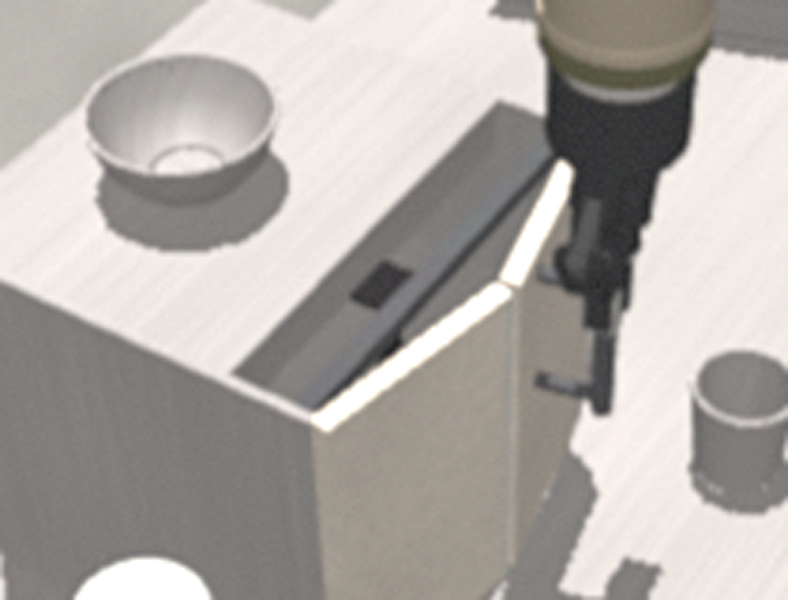

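Run:
```python
import numpy as np
P=lambda q:1000*np.array([-.105*np.sin(q)-.052*np.cos(q),-.175*np.cos(q)-.052*np.sin(q)])
qs=np.radians(np.arange(11.5,85,4))
for a,b in zip(qs,qs[1:]):
    d=P(b)-P(a);c,s=np.cos(a),np.sin(a)
    print(round(np.degrees(b),1),"tool mm",np.round([c*d[0]+s*d[1],-(-s*d[0]+c*d[1])],1),"world",(np.array([.597,.1785])*1000+P(b)).round(1))
```

```text
15.5 tool mm [-6.3 -0.6] world [518.8  -4. ]
19.5 tool mm [-5.6 -1.8] world [512.9  -3.8]
23.5 tool mm [-4.8 -2.9] world [507.4  -2.7]
27.5 tool mm [-3.8 -3.8] world [502.4  -0.7]
31.5 tool mm [-2.8 -4.7] world [497.8   2.1]
35.5 tool mm [-1.6 -5.3] world [493.7   5.8]
39.5 tool mm [-0.3 -5.8] world [490.1  10.4]
43.5 tool mm [ 1.  -6.1] world [487.   15.8]
47.5 tool mm [ 2.4 -6.2] world [484.5  21.9]
51.5 tool mm [ 3.8 -6.2] world [482.5  28.9]
55.5 tool mm [ 5.1 -5.9] world [481.   36.5]
59.5 tool mm [ 6.4 -5.5] world [480.1  44.9]
63.5 tool mm [ 7.6 -4.8] world [479.8  53.9]
67.5 tool mm [ 8.7 -4.1] world [480.1  63.5]
71.5 tool mm [ 9.7 -3.1] world [480.9  73.7]
75.5 tool mm [10.6 -2.1] world [482.3  84.3]
79.5 tool mm [11.3 -0.9] world [484.3  95.5]
83.5 tool mm [11.8  0.4] world [486.8 107. ]
```

Call:
jog_arm --deltas '[{"gripper": 0,"offset": [-0.0063,-0.0026,0],"rotation": [0,0,-4]},{"gripper": 0,"offset": [-0.0056,-0.0028,0],"rotation": [0,0,-4]},{"gripper": 0,"offset": [-0.0048,-0.0029,0],"rotation": [0,0,-4]},{"gripper": 0,"offset": [-0.0038,-0.0038,0],"rotation": [0,0,-4]},{"gripper": 0,"offset": [-0.0028,-0.0047,0],"rotation": [0,0,-4]},{"gripper": 0,"offset": [0,0,0],"rotation": [0,0,0]}]'

```text
clock: 8.8
position: [0.499, 0.0033, 0.2398]
ee_rot: [0.963, 0.27, 0.0, 0.0]
ft_force: [-1.6, -0.5, 1.2]
grip_width: 0.152
grasp_force: 30.1
```

Call:
jog_arm --deltas '[{"gripper": 0,"offset": [-0.0016,-0.0053,0],"rotation": [0,0,-4]},{"gripper": 0,"offset": [-0.0003,-0.0058,0],"rotation": [0,0,-4]},{"gripper": 0,"offset": [0.001,-0.0061,0],"rotation": [0,0,-4]},{"gripper": 0,"offset": [0.0024,-0.0062,0],"rotation": [0,0,-4]},{"gripper": 0,"offset": [0.0038,-0.0062,0],"rotation": [0,0,-4]},{"gripper": 0,"offset": [0.0051,-0.0059,0],"rotation": [0,0,-4]},{"gripper": 0,"offset": [0.0064,-0.0055,0],"rotation": [0,0,-4]},{"gripper": 0,"offset": [0,0,0],"rotation": [0,0,0]}]'

```text
clock: 9.6
position: [0.4813, 0.047, 0.2398]
ee_rot: [0.869, 0.495, -0.0, -0.0]
ft_force: [-6.8, 0.5, 4.9]
grip_width: 0.149
grasp_force: 30.5
```

Call:
jog_arm --deltas '[{"gripper": 0,"offset": [0.0076,-0.0048,0],"rotation": [0,0,-4]},{"gripper": 0,"offset": [0.0087,-0.0041,0],"rotation": [0,0,-4]},{"gripper": 0,"offset": [0.0097,-0.0031,0],"rotation": [0,0,-4]},{"gripper": 0,"offset": [0.0106,-0.0021,0],"rotation": [0,0,-4]},{"gripper": 0,"offset": [0.0113,-0.0009,0],"rotation": [0,0,-4]},{"gripper": 0,"offset": [0.0118,0.0004,0],"rotation": [0,0,-4]},{"gripper": 0,"offset": [0,0,0],"rotation": [0,0,0]}]'

```text
clock: 10.3
position: [0.4872, 0.1077, 0.2396]
ee_rot: [0.748, 0.664, -0.002, -0.0]
ft_force: [-15.5, -5.1, 10.6]
grip_width: 0.155
grasp_force: 31.4
```

Call:
jog_arm --deltas '[{"gripper": 0,"offset": [0.002,0.001,0],"rotation": [0,0,0]},{"gripper": 0,"offset": [0.002,0.001,0],"rotation": [0,0,0]},{"gripper": 0,"offset": [0,0,0],"rotation": [0,0,0]}]'

```text
clock: 10.6
position: [0.4875, 0.1079, 0.2394]
ee_rot: [0.75, 0.662, -0.006, -0.001]
ft_force: [-31.7, -17.3, 23.6]
grip_width: 0.157
grasp_force: 33.6
```

Call:
jog_arm --deltas '[{"gripper": 0,"offset": [-0.002,-0.003,0],"rotation": [0,0,0]},{"gripper": 0,"offset": [-0.001,-0.002,0],"rotation": [0,0,0]},{"gripper": 0,"offset": [0,0,0],"rotation": [0,0,0]}]'

```text
clock: 10.9
position: [0.487, 0.1077, 0.2397]
ee_rot: [0.749, 0.662, 0.001, 0.001]
ft_force: [3.1, -5.1, -1.7]
grip_width: 0.158
grasp_force: 30.4
```

Call:
jog_arm --deltas '[{"gripper": 0.45,"offset": [0,0,0],"rotation": [0,0,0]},{"gripper": 0.45,"offset": [0,0,0],"rotation": [0,0,0]},{"gripper": 0.45,"offset": [0,0,0],"rotation": [0,0,0]},{"gripper": 0.45,"offset": [0,0,0],"rotation": [0,0,0]},{"gripper": 0.45,"offset": [0,0,-0.01],"rotation": [0,0,0]},{"gripper": 0.45,"offset": [0,0,-0.02],"rotation": [0,0,0]},{"gripper": 0.45,"offset": [0,0,-0.03],"rotation": [0,0,0]},{"gripper": 0.45,"offset": [0,0,-0.03],"rotation": [0,0,0]},{"gripper": 0.45,"offset": [0,0,-0.03],"rotation": [0,0,0]},{"gripper": 0.45,"offset": [-0.04,0,0],"rotation": [0,0,0]},{"gripper": 0.45,"offset": [-0.04,0,0],"rotation": [0,0,0]},{"gripper": 0.45,"offset": [-0.04,0,0],"rotation": [0,0,0]},{"gripper": 0.45,"offset": [-0.04,0,0],"rotation": [0,0,0]},{"gripper": 0.45,"offset": [-0.04,0,0],"rotation": [0,0,0]},{"gripper": 0.45,"offset": [-0.04,0,0],"rotation": [0,0,0]},{"gripper": 0.45,"offset": [0,0,0],"rotation": [0,0,0]},{"gripper": 0.45,"offset": [0,0,0],"rotation": [0,0,0]}]'

```text
clock: 12.6
position: [0.4574, -0.1292, 0.3599]
ee_rot: [0.748, 0.663, 0.0, 0.0]
ft_force: [0.4, 0.6, 0.5]
grip_width: 0.45
grasp_force: 0.0
```

Run:
```python
from h import *
im=imaging.camera("top")
a=im[85:345,165:475]
cv2.imwrite("pics/t5.png",cv2.resize(cv2.convertScaleAbs(a,alpha=1.5,beta=15),(715,600),interpolation=cv2.INTER_CUBIC))
```

```text
(no output)
```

View pics/t5.png

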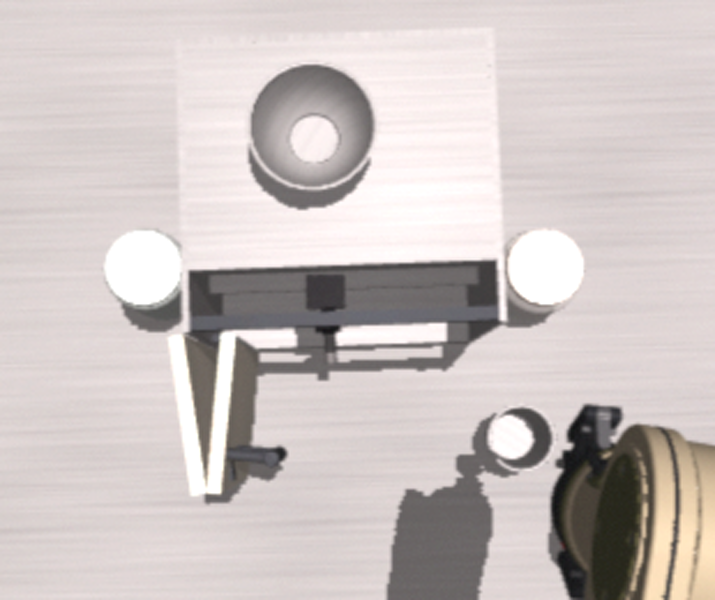

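The door is folded fully back: the panels run (175,335)–(197,493) and (230,335)–(213,493), about 7° from perpendicular, which is the 1.45 rad stop. The bowl, tub, canister and cup are where they were, and the gripper is clear.

```bash
python3 -c "
from workcell import workorder; print(workorder.hand_in())"
```

```text
the job is handed in; nothing more can be done
None
```

The cupboard is open: the hook was pressed until the door sprang ajar (force read 19.5 N just after, under the 30 N limit), the door was drawn to its 1.45 rad stop and released, the bowl, tub, canister and cup look unmoved in the last top view, and the job was handed in at about 12.7 s.

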